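# Edge a soldering carrier out of the preheater and lay it on the cooling block

## Robot

A 6-joint arm with a two-finger parallel gripper is mounted at the origin on the work surface. World frame = base frame: x ahead of the robot, y to its left, z up, the work surface at z = 0. Lengths are in m, angles in rad, forces in N, time in s.
With the tool pointing down it reaches from about 0.375 to 0.9 m from the base axis. Payload 3.1 kg.
Tool frame: the origin (TCP) lies at the very end of the fingers, on their centre line; the grasp point (between the pads) lies 19 mm behind it (hold_point_z is the distance from the TCP to the grasp point, in m); x points along the fingers, y is the direction in which the jaws open and shut, and the axes are right-handed (so a half turn about x gives the same grasp; the last joint's range is limited). The gripper opens to 87 mm and grips with 3 to 60 N. Pads are 19 mm wide; open, the fingers measure 117 mm over their backs; the gripper's body (75 mm by 190 mm) begins 51 mm behind the grasp point.
Start: joints at [1.069, 0.527, 1.433, -0, 1.181, -0.178], TCP at [0.199, 0.593, 0.223] pointing down, gripper open.
Joint ranges: [-3.08, 3.08], [-0.75, 2.2], [0.22, 2.44], [-1.43, 4.57], [0, 2.65], [-2.85, 2.85]. Speed limits (rad/s): [2.79, 2.79, 3.14, 3.14, 3.14, 3.14].

## Interface

Orientations are given as a unit quaternion [x, y, z, w].
In Python, from rig import * gives the robot as it stands.
- The arm moves only by the tool send_rows, never from a script. Its argument "steps" is a list that holds one entry, the list of rows, each a list of 6 numbers: the shift along the tool's x, y, z in cm, then the turn, a rotation vector about the tool's x, y, z in units of 6 degrees (1.0 is 6 degrees). In form: [[[x, y, z, wx, wy, wz], ...]]. A call has 1 to 8 rows; each row shifts and turns the pose as measured when the row begins, along the tool's axes as they then stand; what a row does not reach is not made up. A row lasts 1/12 s, in which the tool goes at most 41.7 mm and 7.16 degrees, less where a joint would pass 70% of its speed; a pose out of reach is approached as far as the arm can. A call is refused whole if a number of a shift passes 4.17 or a number of a turn 1, either way. A call with a gripper value outside its range is refused whole. "gripper" is the closure, from 0 (fully open) to 1 (shut), set as the call begins (left out, the last holds). The fingers move at their own pace and stop on an object; "force" is the grip in N (left out, the last holds). Time passes only in rows, so rows that do not move let the fingers close. It gives the time, the measured TCP pose, the force and the opening at its end, in the units of the state.
- get_obs(): the state, without advancing time (a new reading comes with each control period).
- camera(name): name is "scene" or "top" or "wrist"; returns (picture, depth): 400x640x3 uint8, red, green, blue; 400x640 float32, m along the optical axis (not along the pixel's ray), 0 where there is no reading.
- camera_params(name): a dict with "intrinsics" (3x3 intrinsics, pixels), "position" and "attitude" of the camera in the world; the wrist camera has in their place "T_tool_cam" (4x4, takes a point from camera to tool coordinates, whose origin is the TCP and whose axes are the tool frame's). Camera axes: x right, y down, z forward; pixel columns grow to the right and rows downward; lengths in m; the calibration is good to about 2 mm. The wrist camera is an equidistant fisheye: a pixel r from the principal point sees the ray r / f radians off the axis. A picture is of the moment at which its call begins: read the wrist's pose just before it. camera_params takes no time and is no camera call.
- hand_in(): hands the job in, once; it reports no verdict.
The state is a dict: "time": time; "q": joint angles; "joint_velocities": joint speeds; "joint_torque": joint torques, N m; "position": TCP position; "tool_rot": TCP orientation; "ft_force": force on the tool from outside, world axes, zero at the start; "moment": the same for the moment, N m; "grip_width": finger opening in m.
Only numpy, scipy, OpenCV 4.12 (cv2) and the standard library are available. Lean on these libraries where they do the work, as an engineer would, in place of code of your own. Each camera call takes 0.05 s, during which the arm holds its last target.

## Task

Take the flat circuit-board carrier off the preheater: it lies sunk in the channel in the top, so press on its green cover just firmly enough and slide it forward until it overhangs the front edge far enough to be pinched by its two long sides, and lift it off. Then lay it gently, flat and centred, lengthwise along the top of the finned cooling block and let go. Never lean hard on the preheater or the block, do not drop the carrier on the bench, and leave the other things where they are.

Things in the scene. Friction and masses are not known exactly. Their poses are not given: they have to be found in the camera images.
- carrier_center (a point): centre (half-way up) of the slab of the carrier: 160 (its x) x 56 (y) x 8 mm thick, bare long sides, with its cover 0.15-0.3 kg. A green cover plate 150 x 52 mm hides its top: the cover's flat top stands anywhere from 2 to 12 mm above the slab's top (it stays put; height not measured) and is what can be pressed. Yellow stripe at its -x end, towards the channel's open front
- preheater: fixed grey vented case 240 deep (x) x 270 wide (y) x 102 mm high, origin under its centre, front to its -x. A smooth channel in its top, 66 mm wide, centred, 22 mm deep, holds the carrier. A shut fingertip pressed on the cover with 5 to 10 N and moved forward drags the carrier along, perhaps slipping a little. Force on the preheater: 25 N at most while sliding out, weight included (touch down at a few mm/s); 45 N ever
- preheater_lip (a point): middle of the preheater's front edge at the height of the channel's floor, 80 mm above the bench; x points into the case. The channel is open here (-x: free air down to the bench) and closed 172 mm behind. At the start the carrier's near end lies 10 to 12 mm behind this edge and its far end almost touches the closed end, so only the cover's top can be reached. It balances while less than half overhangs
- cooler_top (a point): middle of the top of the cooling block: an aluminium ridge 130 long (x) x 32 wide (y), top 62 mm above the bench. It is narrower than the carrier, so fingers pass down on either side. The carrier's length goes along this x axis, either end first
- cooler: the fixed cooling block: the finned ridge on a dark foot plate 160 (x) x 100 (y) x 10 mm, origin under its centre. Force limit between carrier or fingers and the block: 45 N
- spool: solder reel standing on end, 54 mm diameter, 44 mm high, origin under its centre; leave it alone
- screwdriver: screwdriver lying on the bench, about 200 mm long along its x; leave it alone
- multimeter: orange hand meter lying flat, 150 x 75 x 34 mm (40 mm at its dial), origin under its centre; leave it alone
- flux: small bottle, 44 mm diameter, 90 mm high, origin under its centre; leave it alone
- mug: blue mug, 80 mm diameter, 90 mm high, origin under its centre; leave it alone
- notebook: dark blue hard-cover notebook 210 x 150 x 16 mm lying flat, origin under its centre; leave it alone
- parts_tray: grey divided small-parts tray 120 x 90 x 30 mm, origin under its centre; leave it alone
Mind the look-alikes: they are no part of the job. What is shaped like the cooler but purple is not meant. What is shaped like the part that bears carrier_center but orange is not meant.

How it is judged:
On the way, in this order (a step that is already met when the one before it is completed fails the run):
1. the carrier lies flat in the channel with at least 25 mm of it out over the preheater's front edge (x of carrier_center in the frame of preheater_lip below 0.055 m and z of carrier_center in the frame of preheater_lip between 0 and 0.008 m and angle between carrier_center's own z axis and vertical below 0.1 rad), for 0.2 s.
2. the carrier is lifted clear of the preheater, at least 20 mm above the channel's floor (height (world z) of carrier_center above 0.104 m and contact force between carrier and preheater below 0.05 N), for 0.2 s.
At the end, for the whole second after the job is handed in: the carrier rests flat (within 0.08 rad, top of the block to its centre 4 +- 3 mm) on the cooling block, its centre within 30 mm along and 12 mm across of the block's middle, its length along the block's within 0.2 rad, released and at rest (x of carrier_center in the frame of cooler_top between -0.03 and 0.03 m and y of carrier_center in the frame of cooler_top between -0.012 and 0.012 m and z of carrier_center in the frame of cooler_top between 0.001 and 0.007 m and angle between carrier_center's own z axis and vertical below 0.08 rad and angle between the x axis of carrier_center and the x axis of cooler_top, either way round below 0.2 rad and linear speed of carrier below 0.02 m/s and contact force between carrier and the fingers below 0.05 N); the robot touches nothing.
It fails at once if the carrier is pressed into the channel with more than 25 N, its own weight included, while less than 25 mm of it overhangs (contact force between carrier and preheater above 25 N and x of carrier_center in the frame of preheater_lip above 0.055 m).
It fails at once if the carrier or the gripper is pressed on the preheater or the cooling block with more than 45 N (contact force between any of carrier, the fingers and preheater above 45 N or contact force between any of carrier, the fingers and cooler above 45 N).
It fails at once if the carrier falls to the bench (height (world z) of carrier_center below 0.045 m).
It fails at once if another thing on the bench is shifted by more than 30 mm (distance of any of spool, screwdriver, multimeter, flux, mug, notebook, parts_tray from where it was at the start of the episode above 0.03 m).
It also fails if it takes over 54 s, if anything falls off the work surface, if the arm or the gripper's body presses on something with over 40 N, if the wrist force passes 120 N, or if a joint passes its speed limit or range.

## Working session

There is one attempt and no reset: what is moved stays moved. The work goes in short steps, Python scripts to look and compute and a tool call to move; the robot and the scene stay as the last step left them, time stands still between calls to the robot, and variables do not carry over. Pictures are saved under pics/ and viewed, and the job is handed in when it is done.

Besides the shell and the picture viewer there is one more tool, called after "Emit:" by a JSON object that holds its "name" and its "arguments". send_rows: Moves the arm, as the interface text tells. Its arguments: {"type":"object","properties":{"steps":{"type":"array"},"gripper":{"type":"number"},"force":{"type":"number"}},"required":["steps"]}

```bash
mkdir -p pics; ls
python3 - <<'E'
from rig import *
import cv2,numpy as np
o=get_obs();print(o)
for n in ["scene","top","wrist"]:
    im,d=camera(n);cv2.imwrite(f"pics/{n}0.png",im[:,:,::-1]);np.save(f"pics/{n}0_d.npy",d);np.save(f"pics/{n}0.npy",im)
    print(n,camera_params(n))
E
```

```text
pics
{'time': 0.0, 'q': array([ 1.06848404e+00,  5.28469742e-01,  1.43391784e+00, -3.59754684e-05,
        1.18138630e+00, -1.78469034e-01]), 'joint_velocities': array([ 0.00155369, -0.00091814, -0.00170682, -0.00134265,  0.00085366,
        0.00012899]), 'joint_torque': array([ 3.68536294e-04, -4.40042496e+01, -1.76590508e+01,  6.34219148e-02,
        5.81771100e-02, -1.40417915e-04]), 'position': array([0.19848355, 0.59186411, 0.2215645 ]), 'tool_rot': array([ 0.11326051,  0.69810408, -0.11472223,  0.69761133]), 'ft_force': array([0.44923318, 0.89304012, 0.03008172]), 'moment': array([ 0.02484406, -0.02794229, -0.01899634]), 'grip_width': 0.08709643958259053}
scene {'intrinsics': array([[407.35430615,   0.        , 318.26619453],
       [  0.        , 407.35430615, 194.29823837],
       [  0.        ,   0.        ,   1.        ]]), 'position': array([ 1.13035461, -0.62339795,  1.44099623]), 'attitude': array([ 0.89014199,  0.36473947, -0.10718829, -0.25124296])}
top {'intrinsics': array([[391.86663435,   0.        , 315.4926567 ],
       [  0.        , 391.86663435, 197.85873208],
       [  0.        ,   0.        ,   1.        ]]), 'position': array([ 0.40097438, -0.03577925,  1.28583525]), 'attitude': array([ 0.70799032, -0.7040854 ,  0.04333975, -0.03369154])}
wrist {'intrinsics': array([[309.70691629,   0.        , 321.90056002],
       [  0.        , 309.70691629, 202.50713097],
       [  0.        ,   0.        ,   1.        ]]), 'T_tool_cam': array([[ 4.90240598e-04, -2.63559202e-01,  9.64643098e-01,
        -1.63316157e-01],
       [ 9.99999879e-01,  9.42188103e-05, -4.82466837e-04,
        -1.37051146e-03],
       [ 3.62710497e-05,  9.64643218e-01,  2.63559216e-01,
        -7.20367522e-02],
       [ 0.00000000e+00,  0.00000000e+00,  0.00000000e+00,
         1.00000000e+00]])}
```

View pics/top0.png

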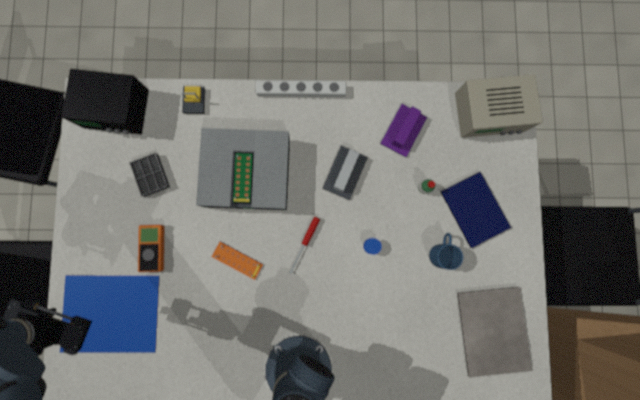

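View pics/scene0.png

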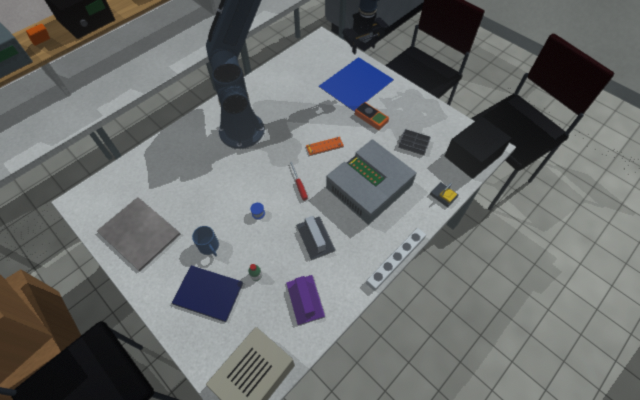

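View pics/wrist0.png

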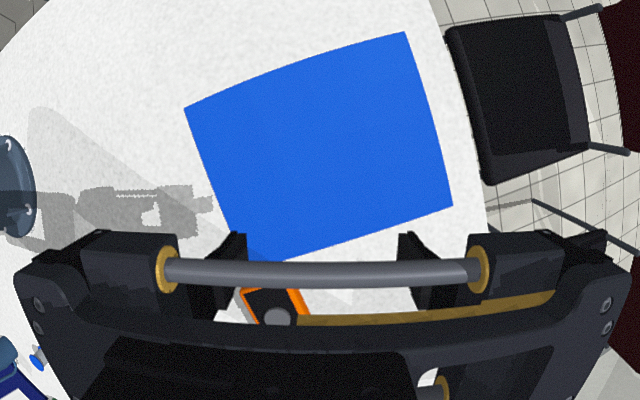

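The top view shows the preheater at about (243,168), with the green carrier in it at (243,178) and its yellow stripe at (242,204), on the robot's side. The grey cooler is at (346,172). The look-alikes are an orange slab at (237,260) and a purple block at (404,130). I'll measure the carrier and cooler, and check them in enlarged crops.

```bash
cat > h.py <<'E'
import numpy as np,cv2
from rig import *
from scipy.spatial.transform import Rotation as R
def world(n,px,z=None,depth=None,P=None):
    P=P or camera_params(n);K=P['intrinsics'];px=np.atleast_2d(np.asarray(px,float))
    r=np.c_[(px[:,0]-K[0,2])/K[0,0],(px[:,1]-K[1,2])/K[1,1],np.ones(len(px))]
    M=R.from_quat(P['attitude']).as_matrix();w=r@M.T
    if depth is not None: return P['position']+w*np.asarray(depth).reshape(-1,1)
    return P['position']+w*((z-P['position'][2])/w[:,2])[:,None]
def proj(n,X):
    P=camera_params(n);K=P['intrinsics'];M=R.from_quat(P['attitude']).as_matrix()
    c=(np.atleast_2d(X)-P['position'])@M; return np.c_[K[0,0]*c[:,0]/c[:,2]+K[0,2],K[1,1]*c[:,1]/c[:,2]+K[1,2]]
def rect(pts):
    (c,s,a)=cv2.minAreaRect(np.asarray(pts,np.float32)); 
    return np.round(c,4),np.round(s,4),round(a,1)
E
python3 - <<'E'
from h import *
for n in ["top","scene"]:
    im=np.load(f"pics/{n}0.npy");d=np.load(f"pics/{n}0_d.npy")
    v,u=np.mgrid[:400,:640]
    W=world(n,np.c_[u.ravel(),v.ravel()],depth=d.ravel()).reshape(400,640,3)
    X,Y,Z=W[...,0],W[...,1],W[...,2]
    print(n,"bench z",np.median(Z[(X>.3)&(X<.5)&(abs(Y)<.1)]))
    sat=cv2.cvtColor(im,cv2.COLOR_RGB2HSV)[...,1]
    hsv=cv2.cvtColor(im,cv2.COLOR_RGB2HSV)
    g=(X>.3)&(X<.8)&(Y>.02)&(Y<.4)&(Z>.095)&(Z<.115)&(sat<60)
    print("preheater top",g.sum(),np.median(Z[g]),rect(W[g][:,:2]))
    g=(X>.3)&(X<.8)&(Y>.02)&(Y<.4)&(Z>.07)&(Z<.12)&(hsv[...,0]>35)&(hsv[...,0]<90)&(sat>90)
    print("green",g.sum(),np.median(Z[g]),rect(W[g][:,:2]))
    y=(X>.3)&(X<.8)&(Y>.02)&(Y<.4)&(Z>.07)&(Z<.12)&(hsv[...,0]>20)&(hsv[...,0]<35)&(sat>90)
    print("yellow",y.sum(),y.any() and (np.median(Z[y]),rect(W[y][:,:2])))
    g=(X>.3)&(X<.8)&(Y>-.3)&(Y<-.0)&(Z>.05)&(Z<.075)&(sat<60)
    print("cooler",g.sum(),np.median(Z[g]),rect(W[g][:,:2]))
    uv=proj(n,[[.5,.2,.1],[.5,-.08,.06]]).astype(int)
    c=[cv2.resize(im[max(0,b-55):b+55,a-55:a+55],(400,400),interpolation=cv2.INTER_CUBIC) for a,b in uv]
    cv2.imwrite(f"pics/crop_{n}.png",np.hstack(c)[:,:,::-1])
E
```

```text
top bench z 0.0007693377438571236
preheater top 5647 0.10136398847776373 (array([0.6248, 0.173 ]), array([0.271 , 0.2407]), 88.2)
green 624 0.09268863666752902 (array([0.5946, 0.1754]), array([0.0578, 0.1546]), 88.3)
yellow 121 (np.float64(0.09303749463189281), (array([0.5877, 0.1701]), array([0.0474, 0.141 ]), 86.1))
cooler 488 0.060858227950772115 (array([ 0.6288, -0.1496]), array([0.0379, 0.1308]), 67.0)
scene bench z 0.0003682474970779781
preheater top 2867 0.10170804890239737 (array([0.6248, 0.173 ]), array([0.2757, 0.2434]), 88.3)
green 208 0.0935530301770604 (array([0.5934, 0.1746]), array([0.0549, 0.1557]), 88.4)
yellow 22 (np.float64(0.09507623109238306), (array([0.5774, 0.1677]), array([0.0406, 0.1208]), 79.6))
cooler 330 0.061235278677177485 (array([ 0.6288, -0.1486]), array([0.0386, 0.1351]), 66.8)
```

View pics/crop_top.png

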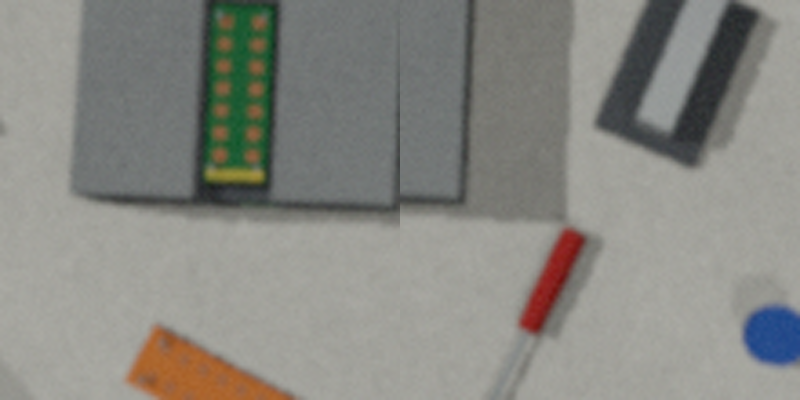

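View pics/crop_scene.png

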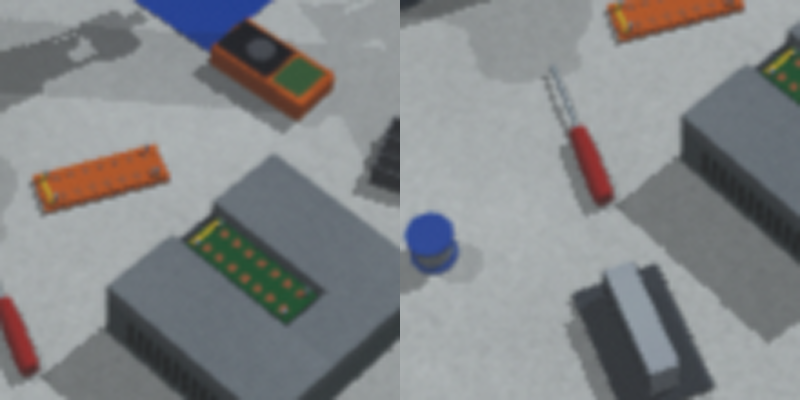

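The crops confirm it. The carrier is the green slab sunk in the grey case, and the cooler is the silver ridge on a dark foot; the orange slab and purple block are decoys. Next I'll compute the approach to a press point 125 mm behind the lip.

```bash
cat >> h.py <<'E'
L=np.array([.5049,.1768]); YAW=np.radians(-1.8); U=np.array([np.cos(YAW),np.sin(YAW)])
C=np.array([.6288,-.1492]); CY=np.radians(-23.0)
def Rdown(yaw,s):  # tool x down, tool y along s*(jaw axis = y rotated by yaw)
    x=np.array([0,0,-1.]);y=s*np.array([-np.sin(yaw),np.cos(yaw),0]);return np.c_[x,y,np.cross(x,y)]
def rel(p,Rm):
    o=get_obs();A=R.from_quat(o['tool_rot']).as_matrix()
    return A.T@(np.asarray(p)-o['position'])*100, R.from_matrix(A.T@Rm).as_rotvec(degrees=True)/6
def st():
    o=get_obs();A=R.from_quat(o['tool_rot']).as_matrix()
    d=o['position'][:2]-L; V=np.array([-U[1],U[0]])
    print("t %.2f"%o['time'],"pos",o['position'].round(4),"lip(x,y)",(d@U).round(4),(d@V).round(4),"F",o['ft_force'].round(2),"w",round(o['grip_width'],4),"q",o['q'].round(2),"down",A[:,0].round(4),"y",A[:,1].round(4))
E
python3 - <<'E'
from h import *
st()
p=np.r_[L+.125*U,.15]
for s in (1,-1):print(s,*[a.round(3) for a in rel(p,Rdown(YAW,s))])
E
```

```text
t 0.15 pos [0.1986 0.592  0.2218] lip(x,y) -0.3192 0.4054 F [ 0.26 -0.55  0.23] w 0.0872 q [ 1.07  0.53  1.43 -0.    1.18 -0.18] down [-8.0e-04 -1.4e-03 -1.0e+00] y [ 0.3182  0.948  -0.0016]
1 [  7.206 -26.004  54.225] [-2.792 -0.005  0.015]
-1 [  7.206 -26.004  54.225] [2.7208e+01 2.1000e-02 7.0000e-03]
```

Emit:
{"name": "send_rows", "arguments": {"steps": [[[0,-1.7,3.6,0,0,0],[0,-1.7,3.6,0,0,0],[0,-1.7,3.6,0,0,0],[0,-1.7,3.6,0,0,0],[0,-1.7,3.6,0,0,0],[0,-1.7,3.6,0,0,0],[0,-1.7,3.6,0,0,0],[0,-1.7,3.6,0,0,0]]], "gripper": 1, "force": 20}}

```text
time: 0.82
position: [0.4297, 0.3701, 0.2184]
tool_rot: [0.108, 0.701, -0.108, 0.697]
ft_force: [0.3, 1.2, 0.3]
grip_width: 0.0415
```

Emit:
{"name": "send_rows", "arguments": {"steps": [[[0,-1.7,3.6,0,0,0],[0,-1.7,3.6,0,0,0],[0,-1.7,3.6,0,0,0],[0,-1.7,3.6,0,0,0],[0,-1.7,3.6,0,0,0],[0,0,0,-0.9,0,0],[0,0,0,-0.9,0,0],[0,0,0,-0.9,0,0]]]}}

```text
time: 1.48
position: [0.5893, 0.2166, 0.2148]
tool_rot: [0.008, 0.708, -0.01, 0.706]
ft_force: [-0.4, 0.2, -0.3]
grip_width: 0.0008
```

Run:
```python
from h import *
st()
print(*[a.round(3) for a in rel(np.r_[L+.125*U,.12],Rdown(YAW,1))])
```

```text
t 1.48 pos [0.5893 0.2166 0.2148] lip(x,y) 0.0831 0.0425 F [-0.45  0.15 -0.26] w 0.0008 q [ 0.18  0.54  1.43 -0.    1.17 -1.37] down [-0.0037 -0.0024 -1.    ] y [ 0.0264  0.9996 -0.0025]
[ 9.475 -4.244  4.199] [ 0.048 -0.035  0.024]
```

Emit:
{"name": "send_rows", "arguments": {"steps": [[[1.4,-1,1,0,0,0],[1.4,-1,1,0,0,0],[1.4,-1,1,0,0,0],[1.4,-1,1,0,0,0],[1.4,-0.4,0.4,0,0,0],[1.2,0,0,0,0,0],[0.6,0,0,0,0,0],[0,0,0,0,0,0]]]}}

```text
time: 2.15
position: [0.6357, 0.1622, 0.1119]
tool_rot: [0.013, 0.71, -0.016, 0.703]
ft_force: [-1.2, 0.5, 0.0]
grip_width: 0.0004
```

Run:
```python
from h import *
st()
print(*[a.round(3) for a in rel(np.r_[L+.125*U,.105],Rdown(YAW,1))])
for n in ["wrist","top"]:
    im,d=camera(n);cv2.imwrite(f"pics/{n}1.png",im[:,:,::-1])
st()
```

```text
t 2.15 pos [0.6357 0.1622 0.1119] lip(x,y) 0.1312 -0.0105 F [-1.24  0.47  0.03] w 0.0004 q [ 0.08  0.7   1.43 -0.    1.02 -1.45] down [-0.01   -0.0045 -0.9999] y [ 0.0415  0.9991 -0.0049]
[ 0.696  1.043 -0.622] [-0.096 -0.093  0.046]
t 2.25 pos [0.6362 0.1628 0.1137] lip(x,y) 0.1317 -0.0099 F [0.04 0.75 0.95] w 0.0003 q [ 0.08  0.7   1.43 -0.    1.02 -1.45] down [-0.0078 -0.0043 -1.    ] y [ 0.0404  0.9992 -0.0046]
```

View pics/wrist1.png

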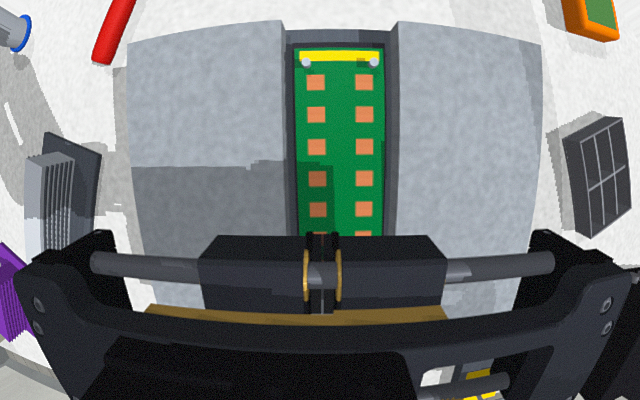

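The wrist view shows the carrier straight in the channel, with its stripe at (339,57) facing the open front. The fingers are about 10 mm off to one side, so I'll correct that first.

Emit:
{"name": "send_rows", "arguments": {"steps": [[[0,0.4,-0.2,-0.05,-0.03,0.02],[0,0.3,-0.2,-0.05,-0.03,0.01],[0,0.2,-0.1,0,0,0],[0,0.05,-0.05,0,0,0],[0,0,0,0,0,0],[0,0,0,0,0,0]]]}}

```text
time: 2.75
position: [0.632, 0.1755, 0.1178]
tool_rot: [0.01, 0.705, -0.01, 0.709]
ft_force: [-0.0, -0.6, 1.2]
grip_width: 0.0005
```

Run:
```python
from h import *
st()
print(*[a.round(3) for a in rel(np.r_[L+.125*U,.098],Rdown(YAW,1))])
```

```text
t 2.75 pos [0.632  0.1755 0.1178] lip(x,y) 0.1271 0.0027 F [-0.02 -0.56  1.16] w 0.0005 q [ 0.1   0.69  1.44 -0.    1.   -1.44] down [ 0.0065 -0.     -1.    ] y [2.730e-02 9.996e-01 2.000e-04]
[ 1.976 -0.268 -0.226] [ 0.039  0.062 -0.002]
```

Emit:
{"name": "send_rows", "arguments": {"steps": [[[0.4,0,0,0.03,0.05,0],[0.4,0,0,0,0,0],[0.2,-0.1,0,0,0,0],[0.1,-0.1,0,0,0,0],[0.05,0,0,0,0,0],[0.05,0,0,0,0,0]]]}}

```text
time: 3.25
position: [0.6325, 0.1733, 0.1051]
tool_rot: [0.011, 0.706, -0.011, 0.708]
ft_force: [-0.0, 0.7, 0.2]
grip_width: 0.0007
```

Emit:
{"name": "send_rows", "arguments": {"steps": [[[0.04,0,0,0,0,0],[0.04,0,0,0,0,0],[0.04,0,0,0,0,0],[0.04,0,0,0,0,0]]]}}

```text
time: 3.58
position: [0.6325, 0.173, 0.103]
tool_rot: [0.011, 0.706, -0.011, 0.708]
ft_force: [0.3, -1.0, -0.1]
grip_width: 0.0002
```

Run:
```python
from h import *
st()
```

```text
t 3.58 pos [0.6325 0.173  0.103 ] lip(x,y) 0.1277 0.0002 F [ 0.29 -1.05 -0.12] w 0.0002 q [ 0.1   0.71  1.45 -0.    0.98 -1.44] down [ 0.0016  0.     -1.    ] y [3.110e-02 9.995e-01 1.000e-04]
```

Emit:
{"name": "send_rows", "arguments": {"steps": [[[0.05,0,0,0,0,0],[0.05,0,0,0,0,0],[0.05,0,0,0,0,0],[0.05,0,0,0,0,0]]]}}

```text
time: 3.92
position: [0.6327, 0.173, 0.1011]
tool_rot: [0.011, 0.706, -0.011, 0.708]
ft_force: [0.1, -0.4, 0.6]
grip_width: 0.0003
```

Emit:
{"name": "send_rows", "arguments": {"steps": [[[0.05,0,0,0,0,0],[0.05,0,0,0,0,0],[0.05,0,0,0,0,0]]]}}

```text
time: 4.17
position: [0.6327, 0.1731, 0.0996]
tool_rot: [0.011, 0.706, -0.011, 0.708]
ft_force: [0.8, 0.5, 0.3]
grip_width: 0.0004
```

Emit:
{"name": "send_rows", "arguments": {"steps": [[[0.04,0,0,0,0,0],[0.04,0,0,0,0,0]]]}}

```text
time: 4.33
position: [0.6327, 0.1731, 0.0986]
tool_rot: [0.011, 0.706, -0.011, 0.708]
ft_force: [0.3, -0.3, 0.1]
grip_width: 0.0004
```

Emit:
{"name": "send_rows", "arguments": {"steps": [[[0.04,0,0,0,0,0],[0.04,0,0,0,0,0]]]}}

```text
time: 4.5
position: [0.6327, 0.1731, 0.0977]
tool_rot: [0.011, 0.706, -0.011, 0.708]
ft_force: [0.5, -0.2, -0.0]
grip_width: 0.0005
```

Emit:
{"name": "send_rows", "arguments": {"steps": [[[0.04,0,0,0,0,0],[0.04,0,0,0,0,0],[0.04,0,0,0,0,0]]]}}

```text
time: 4.75
position: [0.6327, 0.1731, 0.0964]
tool_rot: [0.011, 0.706, -0.011, 0.708]
ft_force: [-0.0, -0.6, 0.3]
grip_width: 0.0002
```

Emit:
{"name": "send_rows", "arguments": {"steps": [[[0.04,0,0,0,0,0],[0.04,0,0,0,0,0]]]}}

```text
time: 4.92
position: [0.6327, 0.1731, 0.0955]
tool_rot: [0.011, 0.706, -0.011, 0.708]
ft_force: [0.1, 0.9, -0.6]
grip_width: 0.0003
```

Emit:
{"name": "send_rows", "arguments": {"steps": [[[0.03,0,0,0,0,0],[0.03,0,0,0,0,0]]]}}

```text
time: 5.08
position: [0.6327, 0.1731, 0.0948]
tool_rot: [0.011, 0.706, -0.011, 0.708]
ft_force: [0.7, 0.6, 0.2]
grip_width: 0.0007
```

Emit:
{"name": "send_rows", "arguments": {"steps": [[[0.03,0,0,0,0,0],[0.03,0,0,0,0,0]]]}}

```text
time: 5.25
position: [0.6327, 0.1731, 0.0941]
tool_rot: [0.011, 0.706, -0.011, 0.708]
ft_force: [-0.3, 0.4, 0.1]
grip_width: 0.0007
```

Emit:
{"name": "send_rows", "arguments": {"steps": [[[0.03,0,0,0,0,0],[0.03,0,0,0,0,0]]]}}

```text
time: 5.42
position: [0.6327, 0.1731, 0.094]
tool_rot: [0.011, 0.706, -0.011, 0.708]
ft_force: [-0.5, -0.1, 3.0]
grip_width: 0.0004
```

Emit:
{"name": "send_rows", "arguments": {"steps": [[[0.03,0,0,0,0,0],[0.03,0,0,0,0,0]]]}}

```text
time: 5.58
position: [0.6327, 0.1731, 0.094]
tool_rot: [0.011, 0.706, -0.011, 0.708]
ft_force: [-1.2, 0.3, 2.4]
grip_width: 0.0003
```

Emit:
{"name": "send_rows", "arguments": {"steps": [[[0.03,0,0,0,0,0],[0.03,0,0,0,0,0]]]}}

```text
time: 5.75
position: [0.6327, 0.1731, 0.0939]
tool_rot: [0.011, 0.706, -0.011, 0.708]
ft_force: [-1.4, 0.4, 4.3]
grip_width: 0.0
```

The fingertip touched down at z = 0.094, and 0.03 cm per row gives about 3–4 N. I'll raise that to about 7 N and try a short slide.

Emit:
{"name": "send_rows", "arguments": {"steps": [[[0.05,0,0,0,0,0],[0.065,0,0,0,0,0],[0.065,0,0,0,0,0]]]}}

```text
time: 6.0
position: [0.6328, 0.1731, 0.0939]
tool_rot: [0.011, 0.706, -0.011, 0.708]
ft_force: [-1.6, -0.8, 5.8]
grip_width: 0.0003
```

Emit:
{"name": "send_rows", "arguments": {"steps": [[[0.065,0,-0.1,0,0,0],[0.065,0,-0.2,0,0,0]]]}}

```text
time: 6.17
position: [0.6324, 0.1732, 0.094]
tool_rot: [0.011, 0.704, -0.011, 0.71]
ft_force: [2.0, -0.5, 3.8]
grip_width: 0.0008
```

Emit:
{"name": "send_rows", "arguments": {"steps": [[[0.065,0,-0.2,0,0,0],[0.065,0,-0.2,0,0,0],[0.065,0,-0.2,0,0,0]]]}}

```text
time: 6.42
position: [0.6305, 0.1735, 0.094]
tool_rot: [0.011, 0.7, -0.01, 0.714]
ft_force: [1.2, -0.6, 5.5]
grip_width: 0.0003
```

```bash
cat >> h.py <<'E'
def look(k):
    n="top"
    im,d=camera(n);cv2.imwrite(f"pics/{n}{k}.png",im[:,:,::-1]);np.save(f"pics/{n}{k}.npy",im)
    hsv=cv2.cvtColor(im,cv2.COLOR_RGB2HSV);v,u=np.mgrid[:400,:640]
    W=world(n,np.c_[u.ravel(),v.ravel()],z=.093).reshape(400,640,3)
    D=W[...,:2]-L;a=D@U;b=D@np.array([-U[1],U[0]])
    m=(hsv[...,0]>20)&(hsv[...,0]<33)&(hsv[...,1]>120)&(abs(b)<.05)&(a>-.1)&(a<.08)
    nlab,lab,s,c=cv2.connectedComponentsWithStats(m.astype(np.uint8))
    if nlab>1:
        i=1+np.argmax(s[1:,4]);m=lab==i
        print("yellow n",m.sum(),"lip x mean",a[m].mean().round(4),"min",a[m].min().round(4),"max",a[m].max().round(4),"y",b[m].mean().round(4),"px",c[i].round(1))
E
python3 - <<'E'
from h import *
st();look(2)
E
```

```text
t 6.42 pos [0.6305 0.1735 0.094 ] lip(x,y) 0.1256 0.0007 F [ 1.21 -0.63  5.53] w 0.0003 q [ 0.1   0.71  1.47 -0.    0.93 -1.44] down [ 0.02    0.001  -0.9998] y [0.0309 0.9995 0.0016]
yellow n 32 lip x mean 0.017 min 0.0126 max 0.0221 y -0.0074 px [243.2 200.6]
```

Run:
```python
import h;from h import *
h.camera=lambda n:(np.load("pics/top0.npy"),None)
h.look("0b")
```

```text
yellow n 43 lip x mean 0.0182 min 0.0131 max 0.0223 y -0.0025 px [241.6 200.2]
```

Emit:
{"name": "send_rows", "arguments": {"steps": [[[0.07,0,-0.3,0,0.08,0],[0.07,0,-0.3,0,0.08,0],[0.07,0,-0.3,0,0.08,0],[0.07,0,-0.3,0,0.08,0]]]}}

```text
time: 6.8
position: [0.6227, 0.1743, 0.0939]
tool_rot: [0.012, 0.708, -0.01, 0.706]
ft_force: [1.8, -0.2, 4.7]
grip_width: 0.0008
```

Run:
```python
from h import *
st();look(3)
```

```text
t 6.80 pos [0.6227 0.1743 0.0939] lip(x,y) 0.1178 0.0012 F [ 1.8  -0.21  4.67] w 0.0008 q [ 0.1   0.71  1.48  0.    0.95 -1.44] down [-0.0021  0.0032 -1.    ] y [0.031  0.9995 0.0032]
yellow n 35 lip x mean 0.0096 min 0.0041 max 0.0154 y -0.0047 px [242.2 203. ]
```

Emit:
{"name": "send_rows", "arguments": {"steps": [[[0.08,0,-0.4,0,0.02,0],[0.08,0,-0.4,0,0.03,0],[0.08,0,-0.4,0,0.03,0],[0.08,0,-0.4,0,0.03,0],[0.08,0,-0.4,0,0.03,0]]]}}

```text
time: 7.27
position: [0.6095, 0.1754, 0.0939]
tool_rot: [0.013, 0.707, -0.009, 0.707]
ft_force: [2.1, -0.1, 6.2]
grip_width: 0.0007
```

Run:
```python
from h import *
st();look(4)
```

```text
t 7.27 pos [0.6095 0.1754 0.0939] lip(x,y) 0.1046 0.0018 F [ 2.14 -0.13  6.24] w 0.0007 q [ 0.1   0.7   1.51  0.01  0.93 -1.44] down [ 0.0011  0.0055 -1.    ] y [0.0315 0.9995 0.0055]
yellow n 28 lip x mean -0.0032 min -0.0089 max 0.0007 y -0.005 px [242.  207.2]
```

Emit:
{"name": "send_rows", "arguments": {"steps": [[[0.08,-0.02,-0.4,0,0.03,-0.02],[0.08,-0.02,-0.4,0,0.03,-0.02],[0.08,-0.02,-0.4,0,0.03,-0.02],[0.08,-0.02,-0.4,0,0.03,-0.02],[0.08,-0.02,-0.4,0,0.03,-0.02],[0.08,-0.02,-0.4,0,0.03,-0.02]]]}}

```text
time: 7.82
position: [0.5929, 0.1757, 0.0939]
tool_rot: [0.01, 0.706, -0.013, 0.708]
ft_force: [2.0, -0.6, 6.0]
grip_width: 0.0003
```

Run:
```python
from h import *
st();look(5)
```

```text
t 7.82 pos [0.5929 0.1757 0.0939] lip(x,y) 0.088 0.0017 F [ 2.05 -0.55  5.98] w 0.0003 q [ 0.11  0.68  1.56 -0.01  0.9  -1.42] down [ 0.0028 -0.0043 -1.    ] y [ 0.0323  0.9995 -0.0042]
yellow n 25 lip x mean -0.0208 min -0.0242 max -0.0148 y -0.0086 px [242.9 213. ]
```

Emit:
{"name": "send_rows", "arguments": {"steps": [[[0.08,-0.02,-0.4,0,0.03,0.02],[0.08,-0.02,-0.4,0,0.03,0.02],[0.08,-0.02,-0.4,0,0.03,0],[0.08,-0.02,-0.4,0,0.03,0],[0.08,-0.02,-0.4,0,0.03,0],[0.08,-0.02,-0.4,0,0.03,0],[0.08,-0.02,-0.4,0,0.03,0]]]}}

```text
time: 8.45
position: [0.574, 0.1765, 0.0939]
tool_rot: [0.013, 0.705, -0.01, 0.709]
ft_force: [0.9, -0.8, 6.0]
grip_width: 0.0007
```

Run:
```python
from h import *
st();look(6)
im=np.load("pics/top6.npy");cv2.imwrite("pics/top6c.png",cv2.resize(im[110:270,160:320],(640,640),interpolation=cv2.INTER_CUBIC)[:600,:,::-1])
```

```text
t 8.45 pos [0.574  0.1765 0.0939] lip(x,y) 0.069 0.0018 F [ 0.86 -0.83  6.04] w 0.0007 q [ 0.11  0.66  1.61  0.    0.87 -1.43] down [ 0.0064  0.0038 -1.    ] y [0.0326 0.9995 0.004 ]
yellow n 10 lip x mean -0.0397 min -0.042 max -0.036 y -0.0148 px [244.6 219.3]
```

View pics/top6c.png

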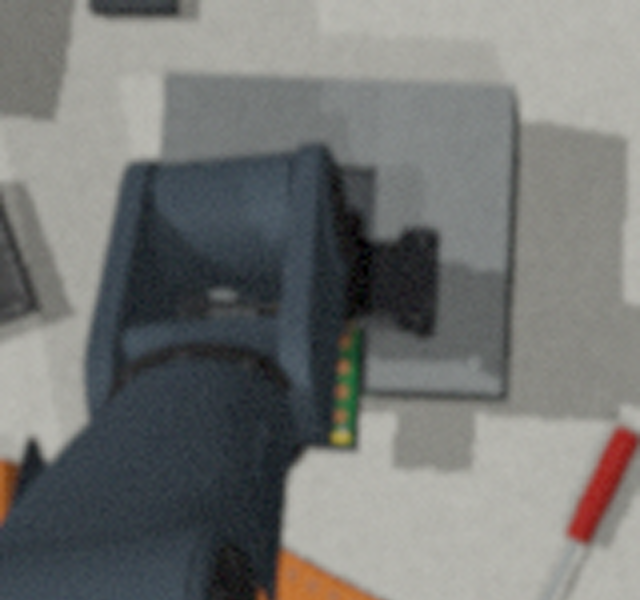

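The slide is at about 57 mm, so the overhang is about 46 mm, and the stripe end shows at (341,437) in the crop. I'll go about 13 mm further and then lift the finger.

Emit:
{"name": "send_rows", "arguments": {"steps": [[[0.08,-0.02,-0.4,0,0.03,-0.01],[0.08,-0.02,-0.4,0,0.03,-0.01],[0.08,-0.02,-0.4,0,0.03,0],[0.08,0,-0.35,0,0.03,0],[0.05,0,0,0,0,0],[0,0,0,0,0,0],[-0.1,0,0,0,0,0]]]}}

```text
time: 9.08
position: [0.5623, 0.1771, 0.0945]
tool_rot: [0.013, 0.705, -0.01, 0.709]
ft_force: [0.5, 0.5, -0.0]
grip_width: 0.0005
```

Run:
```python
from h import *
st();look(7)
print(*[a.round(3) for a in rel(np.r_[L-.018*U,.16],Rdown(YAW,1))])
```

```text
t 9.08 pos [0.5623 0.1771 0.0945] lip(x,y) 0.0574 0.0021 F [ 0.54  0.5  -0.03] w 0.0005 q [ 0.11  0.65  1.64  0.    0.85 -1.43] down [ 0.0069  0.0038 -1.    ] y [0.0327 0.9995 0.004 ]
yellow n 10 lip x mean -0.051 min -0.054 max -0.0478 y -0.0155 px [244.6 223. ]
[-6.597 -0.19  -7.475] [-0.013  0.06  -0.038]
```

Emit:
{"name": "send_rows", "arguments": {"steps": [[[-0.6,0,0,0,0,0],[-1.5,0,0,0,0.03,-0.02],[-1.5,0,-1,0,0.03,-0.02],[-1.5,0,-1.5,0,0,0],[-1,0,-1.5,0,0,0],[0,0,-1.5,0,0,0],[0,0,-0.5,0,0,0],[0,0,0,0,0,0]]], "gripper": 0}}

```text
time: 9.8
position: [0.495, 0.1786, 0.1553]
tool_rot: [0.011, 0.712, -0.012, 0.702]
ft_force: [0.7, 0.3, 0.0]
grip_width: 0.0461
```

Emit:
{"name": "send_rows", "arguments": {"steps": [[[0,0,0,0,0,0],[0,0,0,0,0,0],[0,0,0,0,0,0]]]}}

```text
time: 10.05
position: [0.496, 0.1786, 0.1547]
tool_rot: [0.011, 0.712, -0.012, 0.702]
ft_force: [-0.9, -1.1, -0.4]
grip_width: 0.0654
```

Run:
```python
from h import *
st();
print(*[a.round(3) for a in rel(np.r_[L-.016*U,.16],Rdown(YAW,1))])
o=get_obs();im,d=camera("wrist");cv2.imwrite("pics/wrist8.png",im[:,:,::-1]);np.savez("pics/w8.npz",im=im,d=d,p=o['position'],q=o['tool_rot'])
```

```text
t 10.05 pos [0.496  0.1786 0.1547] lip(x,y) -0.0089 0.0015 F [-0.9  -1.08 -0.43] w 0.0654 q [ 0.13  0.5   1.73  0.    0.92 -1.4 ] down [-0.0138 -0.0014 -0.9999] y [ 0.0335  0.9994 -0.0018]
[-0.516 -0.151 -0.712] [-0.02  -0.132  0.017]
```

View pics/wrist8.png

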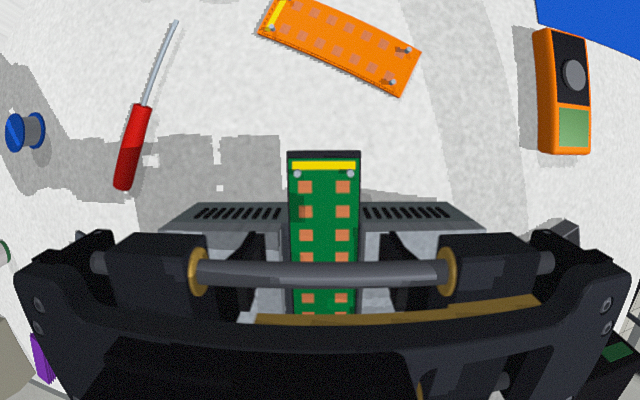

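The overhang is plain, with the carrier's front edge at about (288–360,152). I'll measure its lateral position and yaw.

```bash
cat >> h.py <<'E'
def wray(px,z,p,q):
    P=camera_params("wrist");K=P['intrinsics'];T=P['T_tool_cam'];px=np.atleast_2d(np.asarray(px,float))
    x=(px[:,0]-K[0,2])/K[0,0];y=(px[:,1]-K[1,2])/K[1,1];r=np.hypot(x,y)
    d=np.c_[np.sin(r)*x/r,np.sin(r)*y/r,np.cos(r)]
    A=R.from_quat(q).as_matrix();w=d@T[:3,:3].T@A.T;o=A@T[:3,3]+p
    return o+w*((z-o[2])/w[:,2])[:,None]
def lip(X):
    D=X[:,:2]-L;return np.c_[D@U,D@np.array([-U[1],U[0]])]
E
python3 - <<'E'
from h import *
f=np.load("pics/w8.npz");im=f['im'];hsv=cv2.cvtColor(im,cv2.COLOR_RGB2HSV)
m=(((hsv[...,0]>40)&(hsv[...,0]<85)&(hsv[...,1]>120)))
m[:, :250]=0;m[:,400:]=0;m[240:]=0
ys=range(185,228,6)
for zz,nm in((.0935,'green'),):
  for y in ys:
    x=np.where(m[y])[0];e=lip(wray([[x.min(),y],[x.max()+1,y]],zz,f['p'],f['q']));print(y,x.min(),x.max(),e.round(4).tolist(),"mid",e[:,1].mean().round(4))
Y=(hsv[...,0]>22)&(hsv[...,0]<34)&(hsv[...,1]>120);Y[:140]=0;Y[185:]=0;Y[:,:270]=0;Y[:,380:]=0
v,u=np.where(Y);print("yellow",u.min(),u.max(),v.min(),v.max());q=lip(wray([[u.min(),v.mean()],[u.max()+1,v.mean()]],.0935,f['p'],f['q']));print(q.round(4))
print("slab front edge",lip(wray([[288,152],[360,151.5]],.088,f['p'],f['q'])).round(4))
print("case front edge",lip(wray([[222,203],[446,203]],.102,f['p'],f['q'])).round(4))
c=im[140:320,230:420];cv2.imwrite("pics/w8c.png",cv2.resize(c,None,fx=3,fy=3)[:,:,::-1])
E
```

```text
185 289 358 [[-0.0344, -0.0245], [-0.0343, 0.0277]] mid 0.0016
191 289 358 [[-0.0298, -0.0246], [-0.0297, 0.0278]] mid 0.0016
197 289 358 [[-0.0252, -0.0247], [-0.0251, 0.0279]] mid 0.0016
203 289 358 [[-0.0205, -0.0249], [-0.0204, 0.028]] mid 0.0016
209 289 365 [[-0.0158, -0.025], [-0.0157, 0.0336]] mid 0.0043
215 289 358 [[-0.0111, -0.0251], [-0.011, 0.0283]] mid 0.0016
221 290 358 [[-0.0062, -0.0245], [-0.0062, 0.0285]] mid 0.002
227 290 357 [[-0.0014, -0.0247], [-0.0013, 0.0279]] mid 0.0016
yellow 292 355 161 169
[[-0.0496 -0.0219]
 [-0.0495  0.0251]]
slab front edge [[-0.0586 -0.0253]
 [-0.0589  0.0286]]
case front edge [[-0.0228 -0.075 ]
 [-0.0225  0.0949]]
```

View pics/w8c.png

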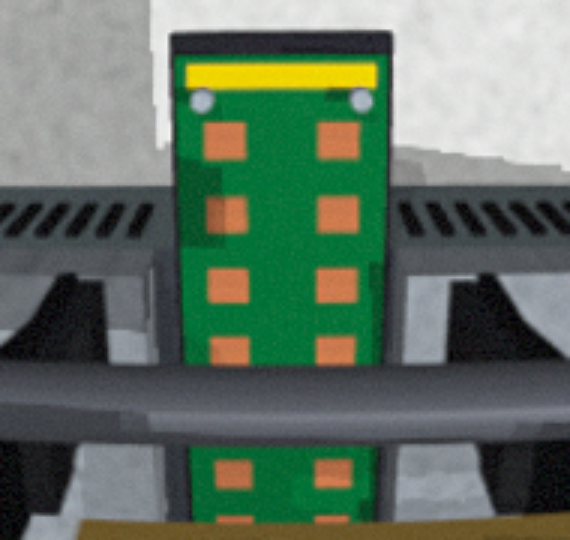

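The carrier is straight, offset +1.6 mm, with about 58 mm of overhang. I'll pinch at lip x ≈ -0.021 with the TCP at z 0.065.

Emit:
{"name": "send_rows", "arguments": {"steps": [[[0,0,-0.5,0,-0.07,0.01],[0,0,-0.5,0,-0.06,0.01],[0,0,-0.2,0,0,0],[0.5,0,0,0,0,0],[0.5,0,0,0,0,0],[0.3,0,0,0,0,0],[0,0,0,0,0,0]]], "gripper": 0}}

```text
time: 10.68
position: [0.4837, 0.1787, 0.1395]
tool_rot: [0.012, 0.707, -0.012, 0.707]
ft_force: [0.4, -0.5, 0.0]
grip_width: 0.0872
```

Run:
```python
from h import *
st();V=np.array([-U[1],U[0]])
print(*[a.round(3) for a in rel(np.r_[L-.021*U+.0018*V,.065],Rdown(YAW,1))])
o=get_obs();im,d=camera("wrist")
print("case top front edge",lip(wray([[270,223],[370,223]],.102,*[np.load("pics/w8.npz")[k] for k in 'pq'])).round(4))
```

```text
t 10.68 pos [0.4837 0.1787 0.1395] lip(x,y) -0.0213 0.0012 F [ 0.39 -0.53  0.  ] w 0.0872 q [ 0.14  0.5   1.79  0.    0.85 -1.4 ] down [ 6.e-04  3.e-04 -1.e+00] y [3.430e-02 9.994e-01 3.000e-04]
[7.45  0.053 0.022] [-0.028  0.005 -0.003]
case top front edge [[-0.0073 -0.0387]
 [-0.0073  0.0357]]
```

Run:
```python
from h import *
f=np.load("pics/w8.npz");d=f['d']
P=camera_params("wrist");K=P['intrinsics'];T=P['T_tool_cam'];A=R.from_quat(f['q']).as_matrix()
for v in range(196,240,3):
    out=[]
    for u in (265,275,372):
        x=(u-K[0,2])/K[0,0];y=(v-K[1,2])/K[1,1];r=np.hypot(x,y);ray=np.array([np.sin(r)*x/r,np.sin(r)*y/r,np.cos(r)])
        X=A@(T[:3,:3]@(ray/ray[2]*d[v,u])+T[:3,3])+f['p'];out+= [*(lip(X[None])[0].round(4)),X[2].round(4)]
    print(v,[float(a) for a in out])
```

```text
196 [-0.0041, -0.0611, 0.0003, -0.0042, -0.0501, 0.0011, -0.0041, 0.053, 0.0011]
199 [-0.0009, -0.0612, 0.0009, -0.0008, -0.0503, 0.0007, -0.0005, 0.0533, 0.0002]
202 [-0.0009, -0.0588, 0.014, -0.0006, -0.0485, 0.0125, -0.0011, 0.0509, 0.0152]
205 [-0.0012, -0.0564, 0.0271, -0.0013, -0.0463, 0.0273, -0.0018, 0.0487, 0.0296]
208 [-0.0008, -0.0546, 0.0367, -0.0006, -0.045, 0.0359, -0.0028, 0.0463, 0.0444]
211 [-0.0037, -0.0508, 0.0571, -0.0027, -0.0423, 0.0534, -0.0007, 0.046, 0.0469]
214 [-0.003, -0.0496, 0.064, -0.003, -0.0407, 0.0639, -0.001, 0.0443, 0.0578]
217 [-0.0023, -0.0484, 0.0706, -0.0026, -0.0396, 0.0714, -0.0003, 0.0433, 0.0645]
220 [-0.0015, -0.0474, 0.0764, -0.0007, -0.0394, 0.0738, -0.0013, 0.0415, 0.0763]
223 [-0.0006, -0.0465, 0.0817, -0.0008, -0.0382, 0.082, -0.0006, 0.0407, 0.0818]
226 [-0.0008, -0.045, 0.0898, -0.0009, -0.037, 0.0899, -0.0012, 0.0392, 0.0911]
229 [-0.0004, -0.044, 0.0959, -0.0005, -0.0361, 0.096, -0.0008, 0.0383, 0.0971]
232 [-0.0006, -0.0427, 0.1031, -0.0011, -0.0348, 0.1043, -0.0008, 0.0373, 0.1039]
235 [0.0016, -0.0427, 0.1037, 0.0015, -0.0351, 0.1037, 0.0021, 0.0376, 0.1024]
238 [0.0041, -0.0429, 0.1034, 0.0039, -0.0352, 0.1038, 0.0042, 0.0376, 0.1034]
```

Wrist depth puts the case front face at lip x ≈ -0.001, so the fingers have room. Going down.

Emit:
{"name": "send_rows", "arguments": {"steps": [[[1,0.02,0.1,0,0,0],[1,0.02,0.1,0,0,0],[1,0,0,0,0,0],[1,0,0,0,0,0],[0.7,0,0,0,0,0],[0.5,0,0,0,0,0],[0.3,0,0,0,0,0]]]}}

```text
time: 11.32
position: [0.4878, 0.1792, 0.0789]
tool_rot: [0.013, 0.706, -0.012, 0.708]
ft_force: [0.6, 0.6, 0.1]
grip_width: 0.0873
```

Run:
```python
from h import *
st();V=np.array([-U[1],U[0]])
print(*[a.round(3) for a in rel(np.r_[L-.019*U+.0018*V,.065],Rdown(YAW,1))])
```

```text
t 11.32 pos [0.4878 0.1792 0.0789] lip(x,y) -0.0172 0.0019 F [0.57 0.63 0.08] w 0.0873 q [ 0.14  0.61  1.82  0.    0.71 -1.4 ] down [ 2.6e-03  6.0e-04 -1.0e+00] y [3.470e-02 9.994e-01 7.000e-04]
[ 1.392 -0.008 -0.188] [-0.031  0.025 -0.007]
```

Emit:
{"name": "send_rows", "arguments": {"steps": [[[0.4,0,-0.1,-0.03,0.02,0],[0.4,0,-0.05,0,0,0],[0.3,0,0,0,0,0],[0.15,0,0,0,0,0],[0.05,0,0,0,0,0],[0,0,0,0,0,0]]]}}

```text
time: 11.82
position: [0.4863, 0.1793, 0.064]
tool_rot: [0.011, 0.707, -0.011, 0.707]
ft_force: [0.3, 0.5, 0.6]
grip_width: 0.0872
```

Run:
```python
from h import *
st();V=np.array([-U[1],U[0]])
print(*[a.round(3) for a in rel(np.r_[L-.019*U+.0018*V,.065],Rdown(YAW,1))])
```

```text
t 11.82 pos [0.4863 0.1793 0.064 ] lip(x,y) -0.0186 0.0019 F [0.29 0.47 0.58] w 0.0872 q [ 0.14  0.64  1.83  0.    0.68 -1.4 ] down [ 1.e-04  7.e-04 -1.e+00] y [3.120e-02 9.995e-01 7.000e-04]
[-0.099 -0.011 -0.037] [ 0.002  0.001 -0.007]
```

Good. I'll close with a light grip first, then firm up.

Emit:
{"name": "send_rows", "arguments": {"steps": [[[0,0,0,0,0,0],[0,0,0,0,0,0],[0,0,0,0,0,0],[0,0,0,0,0,0],[0,0,0,0,0,0],[0,0,0,0,0,0],[0,0,0,0,0,0]]], "gripper": 1, "force": 10}}

```text
time: 12.4
position: [0.4872, 0.1795, 0.0652]
tool_rot: [0.011, 0.706, -0.011, 0.708]
ft_force: [0.1, -0.0, -0.9]
grip_width: 0.0556
```

Emit:
{"name": "send_rows", "arguments": {"steps": [[[0,0,0,0,0,0],[0,0,0,0,0,0],[0,0,0,0,0,0]]], "force": 55}}

```text
time: 12.65
position: [0.4872, 0.1795, 0.0652]
tool_rot: [0.011, 0.706, -0.011, 0.708]
ft_force: [-0.0, -0.1, -0.1]
grip_width: 0.0554
```

Run:
```python
from h import *
st()
```

```text
t 12.65 pos [0.4872 0.1795 0.0652] lip(x,y) -0.0178 0.0021 F [-0.03 -0.07 -0.07] w 0.0554 q [ 0.14  0.64  1.83  0.    0.68 -1.4 ] down [ 0.0029  0.0011 -1.    ] y [0.0312 0.9995 0.0012]
```

Gripped at 55.5 mm. Next is a gentle lift.

Emit:
{"name": "send_rows", "arguments": {"steps": [[[-0.2,0,0,0,0,0],[-0.4,0,0,0,0,0],[-0.6,0,0,0,0,0],[-0.8,0,0,0,0,0],[-1,0,0,0,0,0],[-1,0,0,0,0,0],[-1,0,0,0,0,0],[-1,0,0,0,0,0]]]}}

```text
time: 13.32
position: [0.4832, 0.1788, 0.1275]
tool_rot: [0.011, 0.71, -0.011, 0.704]
ft_force: [0.4, 0.4, -2.6]
grip_width: 0.055
```

Run:
```python
from h import *
st()
im,d=camera("scene");cv2.imwrite("pics/scene9.png",cv2.resize(im[100:260,240:460],(770,560),interpolation=cv2.INTER_CUBIC)[:,:,::-1])
```

```text
t 13.32 pos [0.4832 0.1788 0.1275] lip(x,y) -0.0218 0.0014 F [ 0.4   0.37 -2.61] w 0.055 q [ 0.14  0.53  1.79  0.    0.83 -1.4 ] down [-7.3e-03 -3.0e-04 -1.0e+00] y [ 3.120e-02  9.995e-01 -5.000e-04]
```

View pics/scene9.png

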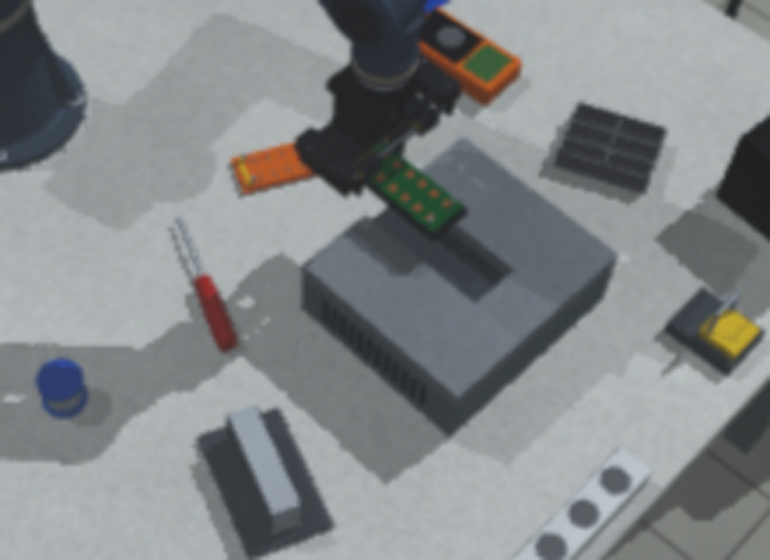

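The carrier is off the preheater and level, and the grip is holding. Now up and across to the cooler.

Emit:
{"name": "send_rows", "arguments": {"steps": [[[-1.2,0,0,0,0,0],[-1.2,-0.5,0.2,0.2,-0.03,0],[-1,-1,0.4,0.3,-0.03,0],[-0.5,-1.5,0.6,0.3,0,0],[0,-2,0.7,0.3,0,0],[0,-2,0.7,0.3,0,0],[0,-2,0.7,0.3,0,0],[0,-2,0.7,0.3,0,0]]]}}

```text
time: 14.03
position: [0.5088, 0.0623, 0.1748]
tool_rot: [0.088, 0.699, -0.087, 0.705]
ft_force: [0.7, 0.2, -1.7]
grip_width: 0.0549
```

```bash
cat >> h.py <<'E'
Dz=.039
def cool(z):
    return np.r_[C-Dz*np.array([np.cos(CY),np.sin(CY)]),z]
E
python3 - <<'E'
from h import *
st();print(*[a.round(3) for a in rel(cool(.16),Rdown(CY,1))])
E
```

```text
t 14.03 pos [0.5088 0.0623 0.1748] lip(x,y) 0.0075 -0.1143 F [ 0.74  0.17 -1.7 ] w 0.0549 q [-0.1   0.44  1.77  0.    0.92 -1.42] down [ 8.1e-03  4.0e-04 -1.0e+00] y [0.2446 0.9696 0.0024]
[  1.536 -16.974  12.942] [ 1.473  0.072 -0.028]
```

Emit:
{"name": "send_rows", "arguments": {"steps": [[[0,-2.2,1.6,0.2,0.02,0],[0,-2.2,1.6,0.2,0.02,0],[0,-2.2,1.6,0.2,0,0],[0,-2.2,1.6,0.2,0,0],[0,-2,1.5,0.2,0,0],[0,-1.5,1.3,0.1,0,0],[0,-1,0.8,0,0,0],[0,-0.3,0.4,0,0,0]]]}}

```text
time: 14.7
position: [0.5658, -0.1157, 0.1767]
tool_rot: [0.134, 0.693, -0.134, 0.695]
ft_force: [-0.5, -0.0, -2.4]
grip_width: 0.0555
```

Emit:
{"name": "send_rows", "arguments": {"steps": [[[0,0,0,0,0,0],[0,0,0,0,0,0]]]}}

```text
time: 14.87
position: [0.5655, -0.1167, 0.1765]
tool_rot: [0.135, 0.693, -0.135, 0.695]
ft_force: [0.2, 0.6, -2.5]
grip_width: 0.0552
```

Run:
```python
from h import *
st();print(*[a.round(3) for a in rel(cool(.12),Rdown(CY,1))])
o=get_obs();im,d=camera("wrist");cv2.imwrite("pics/wrist10.png",im[:,:,::-1]);np.savez("pics/w10.npz",im=im,d=d,p=o['position'],q=o['tool_rot'])
```

```text
t 14.87 pos [ 0.5655 -0.1167  0.1765] lip(x,y) 0.0698 -0.2915 F [ 0.21  0.61 -2.46] w 0.0552 q [-0.4   0.52  1.6   0.    1.02 -1.58] down [ 2.8e-03 -7.0e-04 -1.0e+00] y [3.75e-01 9.27e-01 4.00e-04]
[ 5.663 -0.572  3.167] [ 0.163  0.027 -0.004]
```

View pics/wrist10.png

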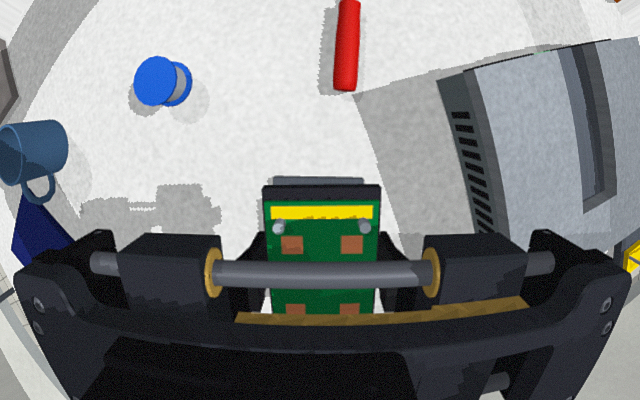

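```bash
cat >> h.py <<'E'
def toolpts(d,px):
    P=camera_params("wrist");K=P['intrinsics'];T=P['T_tool_cam'];px=np.atleast_2d(px)
    x=(px[:,0]-K[0,2])/K[0,0];y=(px[:,1]-K[1,2])/K[1,1];r=np.hypot(x,y)+1e-9
    ray=np.c_[np.sin(r)*x/r,np.sin(r)*y/r,np.cos(r)];ray/=ray[:,2:]
    return (ray*d[px[:,1].astype(int),px[:,0].astype(int)][:,None])@T[:3,:3].T+T[:3,3]
E
python3 - <<'E'
from h import *
f=np.load("pics/w10.npz");d=f['d'];hsv=cv2.cvtColor(f['im'],cv2.COLOR_RGB2HSV)
m=(hsv[...,0]>20)&(hsv[...,0]<85)&(hsv[...,1]>120);m[:195]=0;m[330:]=0;m[:,:262]=0;m[:,382:]=0
v,u=np.where(m);p=toolpts(d,np.c_[u,v]);k=(abs(p[:,0]+.03)<.02);p=p[k]
A=np.c_[p[:,1],p[:,2],np.ones(len(p))];c=np.linalg.lstsq(A,p[:,0],rcond=None)[0];print(len(p),"plane x=a*y+b*z+c",c.round(4), "z range",p[:,2].min(),p[:,2].max())
print("front edge row",toolpts(d,[[270,190],[320,190],[375,190]]).round(4).tolist())
Y=m&(hsv[...,0]<35);v,u=np.where(Y&(np.arange(400)[:,None]<222));print("yellow",toolpts(d,np.c_[u,v]).mean(0).round(4))
# carrier side edges on row 212..
for r in (230,250): 
    x=np.where(m[r])[0];print(r,toolpts(d,[[x.min()+1,r],[x.max()-1,r]])[:,1].round(4))
E
```

```text
7760 plane x=a*y+b*z+c [-0.0003  0.0107 -0.0294] z range -0.03691381501594754 0.028342026582461086
front edge row [[-0.0248, -0.0255, -0.0401], [-0.0255, -0.0023, -0.0402], [-0.0247, 0.0232, -0.0401]]
yellow [-0.0304 -0.0013 -0.0313]
230 [-0.0269  0.0237]
250 [-0.0272  0.024 ]
```

The carrier is level in the grip (0.01 rad), with its centre 39 mm ahead of the grasp. The wrist view shows the cooler's end just beyond the carrier's front edge at (320,181). Aligning over it.

Emit:
{"name": "send_rows", "arguments": {"steps": [[[0.5,-0.1,0.8,0.08,0.02,0],[0.8,-0.2,0.8,0.07,0,0],[0.8,-0.1,0.8,0,0,0],[0.8,-0.05,0.5,0,0,0],[0.8,0,0.2,0,0,0],[0.8,0,0,0,0,0],[0.5,0,0,0,0,0],[0,0,0,0,0,0]]]}}

```text
time: 15.58
position: [0.5937, -0.1283, 0.1194]
tool_rot: [0.139, 0.695, -0.138, 0.692]
ft_force: [-0.8, -0.2, -2.3]
grip_width: 0.0551
```

Run:
```python
from h import *
st();print(*[a.round(3) for a in rel(cool(.06),Rdown(CY,1))])
```

```text
t 15.58 pos [ 0.5937 -0.1283  0.1194] lip(x,y) 0.0984 -0.3021 F [-0.75 -0.24 -2.25] w 0.0551 q [-0.4   0.64  1.56  0.    0.95 -1.57] down [-0.0037  0.003  -1.    ] y [0.3846 0.9231 0.0013]
[ 5.937 -0.565  0.171] [ 0.063 -0.044 -0.012]
```

Emit:
{"name": "send_rows", "arguments": {"steps": [[[0.5,-0.2,0.05,0.04,-0.03,0],[0.6,-0.15,0.05,0.02,0,0],[0.6,-0.1,0.05,0,0,0],[0.6,0,0,0,0,0],[0.6,0,0,0,0,0],[0.5,0,0,0,0,0],[0.3,0,0,0,0,0],[0.1,0,0,0,0,0]]]}}

```text
time: 16.25
position: [0.5926, -0.1334, 0.0776]
tool_rot: [0.142, 0.693, -0.141, 0.692]
ft_force: [-0.6, 0.4, -2.4]
grip_width: 0.055
```

Run:
```python
from h import *
st();print(*[a.round(3) for a in rel(cool(.047),Rdown(CY,1))])
im,d=camera("scene");cv2.imwrite("pics/scene11.png",cv2.resize(im[180:300,240:400],(800,600),interpolation=cv2.INTER_CUBIC)[:,:,::-1])
o=get_obs();im,d=camera("wrist");cv2.imwrite("pics/wrist11.png",im[:,:,::-1])
```

```text
t 16.25 pos [ 0.5926 -0.1334  0.0776] lip(x,y) 0.0974 -0.3073 F [-0.57  0.4  -2.44] w 0.055 q [-0.41  0.69  1.59  0.    0.86 -1.58] down [-0.001   0.0018 -1.    ] y [0.3914 0.9202 0.0012]
[ 3.057 -0.044  0.06 ] [-0.007 -0.016 -0.012]
```

View pics/scene11.png

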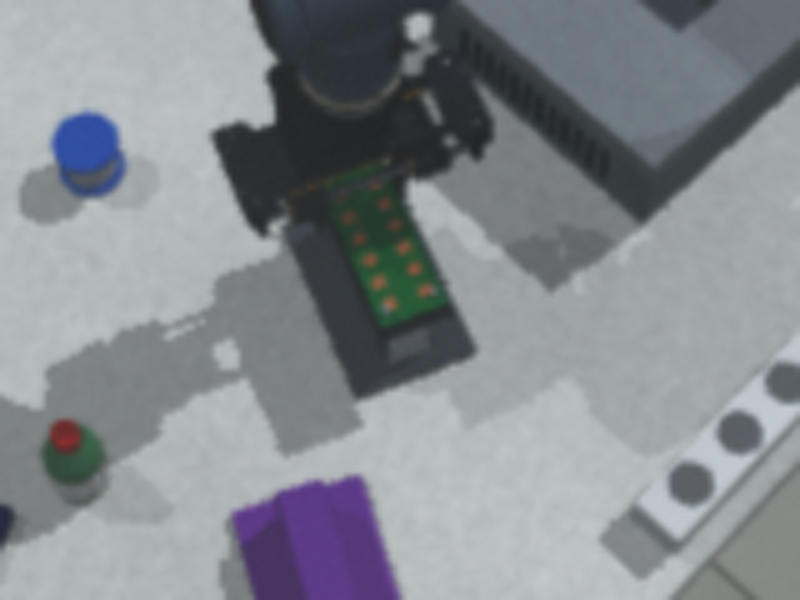

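View pics/wrist11.png

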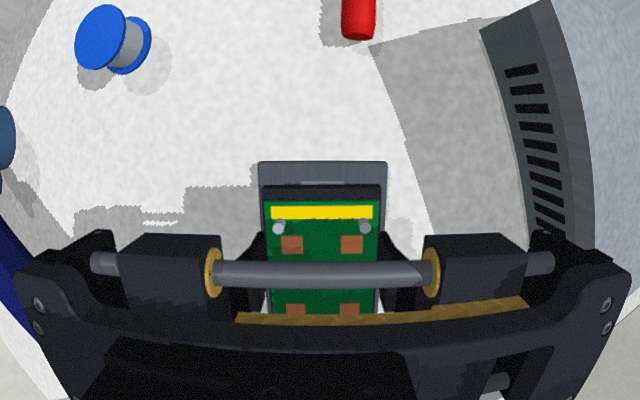

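The carrier is centred over the foot plate: foot columns 259–387, carrier 263–379. I'll lower it slowly.

Emit:
{"name": "send_rows", "arguments": {"steps": [[[0.3,-0.04,0.05,0,-0.01,0],[0.4,0,0,0,0,0],[0.4,0,0,0,0,0],[0.4,0,0,0,0,0],[0.3,0,0,0,0,0],[0.15,0,0,0,0,0],[0.06,0,0,0,0,0],[0.05,0,0,0,0,0]]]}}

```text
time: 17.02
position: [0.5941, -0.1342, 0.0562]
tool_rot: [0.141, 0.692, -0.141, 0.694]
ft_force: [-0.2, -0.9, -2.5]
grip_width: 0.0549
```

Run:
```python
from h import *
st();print(*[a.round(3) for a in rel(cool(.047),Rdown(CY,1))])
```

```text
t 17.02 pos [ 0.5941 -0.1342  0.0562] lip(x,y) 0.0989 -0.3081 F [-0.2  -0.95 -2.49] w 0.0549 q [-0.41  0.73  1.6   0.    0.81 -1.58] down [ 2.7e-03  2.0e-04 -1.0e+00] y [0.3911 0.9204 0.0013]
[ 0.92  -0.024 -0.123] [-0.003  0.023 -0.012]
```

Emit:
{"name": "send_rows", "arguments": {"steps": [[[0.1,0,0,0,0.02,0],[0.1,0,0,0,0,0],[0.06,0,0,0,0,0],[0.05,0,0,0,0,0],[0.05,0,0,0,0,0]]]}}

```text
time: 17.43
position: [0.5945, -0.1344, 0.0526]
tool_rot: [0.141, 0.692, -0.141, 0.693]
ft_force: [-0.5, 0.2, -2.1]
grip_width: 0.0555
```

Emit:
{"name": "send_rows", "arguments": {"steps": [[[0.05,0,0,0,0,0],[0.05,0,0,0,0,0],[0.05,0,0,0,0,0]]]}}

```text
time: 17.68
position: [0.5946, -0.1344, 0.0511]
tool_rot: [0.141, 0.692, -0.141, 0.693]
ft_force: [0.6, 0.6, -2.4]
grip_width: 0.0553
```

Emit:
{"name": "send_rows", "arguments": {"steps": [[[0.05,0,0,0,0,0],[0.04,0,0,0,0,0]]]}}

```text
time: 17.85
position: [0.5946, -0.1344, 0.0502]
tool_rot: [0.141, 0.692, -0.141, 0.694]
ft_force: [0.7, 0.4, -2.2]
grip_width: 0.0549
```

Emit:
{"name": "send_rows", "arguments": {"steps": [[[0.04,0,0,0,0,0],[0.04,0,0,0,0,0]]]}}

```text
time: 18.02
position: [0.5947, -0.1344, 0.0494]
tool_rot: [0.141, 0.692, -0.141, 0.694]
ft_force: [0.0, -0.0, -1.8]
grip_width: 0.0546
```

Emit:
{"name": "send_rows", "arguments": {"steps": [[[0.04,0,0,0,0,0],[0.04,0,0,0,0,0]]]}}

```text
time: 18.18
position: [0.5947, -0.1344, 0.0484]
tool_rot: [0.141, 0.692, -0.141, 0.694]
ft_force: [0.6, -0.1, -2.2]
grip_width: 0.055
```

Emit:
{"name": "send_rows", "arguments": {"steps": [[[0.04,0,0,0,0,0],[0.04,0,0,0,0,0]]]}}

```text
time: 18.35
position: [0.5947, -0.1344, 0.0476]
tool_rot: [0.141, 0.692, -0.141, 0.694]
ft_force: [-0.2, 0.9, -1.5]
grip_width: 0.0552
```

Emit:
{"name": "send_rows", "arguments": {"steps": [[[0.04,0,0,0,0,0],[0.04,0,0,0,0,0]]]}}

```text
time: 18.52
position: [0.5948, -0.1345, 0.0472]
tool_rot: [0.141, 0.692, -0.141, 0.694]
ft_force: [-1.5, 0.1, 2.0]
grip_width: 0.0553
```

It has touched the block at z = 0.0472 with about 4 N. I'll settle it, check the seat, then release.

Emit:
{"name": "send_rows", "arguments": {"steps": [[[0.02,0,0,0,0,0],[0.01,0,0,0,0,0]]]}}

```text
time: 18.68
position: [0.595, -0.1345, 0.0473]
tool_rot: [0.141, 0.692, -0.141, 0.694]
ft_force: [-0.3, 0.1, -0.7]
grip_width: 0.0549
```

Run:
```python
from h import *
st()
o=get_obs();im,d=camera("wrist");cv2.imwrite("pics/wrist12.png",im[:,:,::-1])
A=R.from_quat(o['tool_rot']).as_matrix()
print("slab centre est",(o['position']+A@np.array([-.019,-.0014,.0395])).round(4),"target",C)
```

```text
t 18.68 pos [ 0.595  -0.1345  0.0473] lip(x,y) 0.0998 -0.3083 F [-0.25  0.11 -0.68] w 0.0549 q [-0.41  0.74  1.6   0.    0.8  -1.58] down [ 3.e-03  1.e-04 -1.e+00] y [0.3909 0.9204 0.0012]
slab centre est [ 0.6307 -0.1513  0.0664] target [ 0.6288 -0.1492]
```

Within about 2–3 mm of the block's centre. Releasing.

Emit:
{"name": "send_rows", "arguments": {"steps": [[[0.02,0,0,0,0,0],[0.01,0,0,0,0,0],[0,0,0,0,0,0],[0,0,0,0,0,0],[0,0,0,0,0,0],[0,0,0,0,0,0],[0,0,0,0,0,0],[0,0,0,0,0,0]]], "gripper": 0, "force": 10}}

```text
time: 19.4
position: [0.597, -0.1354, 0.048]
tool_rot: [0.141, 0.69, -0.141, 0.696]
ft_force: [-0.0, 1.3, 0.4]
grip_width: 0.0864
```

Emit:
{"name": "send_rows", "arguments": {"steps": [[[0,0,0,0,0,0],[-0.3,0,0,0,0,0],[-0.6,0,0,0,0,0],[-1,0,0,0,0,0],[-1.2,0,0,0,0,0],[-1.5,0,0,0,0,0],[-1.5,0,0,0,0,0]]]}}

```text
time: 19.98
position: [0.5944, -0.1345, 0.1111]
tool_rot: [0.141, 0.692, -0.141, 0.693]
ft_force: [-0.0, 0.9, -0.4]
grip_width: 0.087
```

Run:
```python
from h import *
st()
im,d=camera("scene");cv2.imwrite("pics/scene13.png",cv2.resize(im[180:300,240:400],(800,600),interpolation=cv2.INTER_CUBIC)[:,:,::-1])
```

```text
t 19.98 pos [ 0.5944 -0.1345  0.1111] lip(x,y) 0.0992 -0.3083 F [-0.02  0.9  -0.38] w 0.087 q [-0.41  0.65  1.57  0.    0.92 -1.58] down [ 1.3e-03  8.0e-04 -1.0e+00] y [0.3911 0.9203 0.0013]
```

View pics/scene13.png

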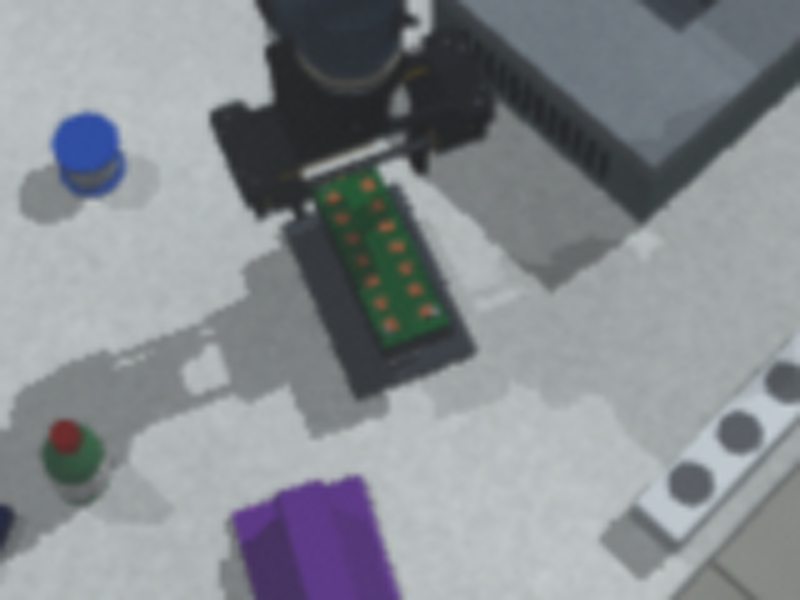

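It's down on the block and released. I'll retreat and check with both overhead cameras.

Emit:
{"name": "send_rows", "arguments": {"steps": [[[-1.5,0,-0.5,0,0,0],[-1.5,0,-1.5,0,0,0],[-1.5,0,-2.5,0,0,0],[-0.8,0,-3,0,0,0],[0,0,-3,0,0,0],[0,0,-2,0,0,0],[0,0,-1,0,0,0],[0,0,0,0,0,0]]]}}

```text
time: 20.7
position: [0.4707, -0.0821, 0.1762]
tool_rot: [0.14, 0.684, -0.143, 0.702]
ft_force: [-0.0, 0.5, -0.6]
grip_width: 0.0867
```

Run:
```python
from h import *
st()
for n in ("top","scene"):
    im,d=camera(n);cv2.imwrite(f"pics/{n}14.png",im[:,:,::-1])
    v,u=np.mgrid[:400,:640];W=world(n,np.c_[u.ravel(),v.ravel()],depth=d.ravel()).reshape(400,640,3)
    hsv=cv2.cvtColor(im,cv2.COLOR_RGB2HSV)
    g=(W[...,0]>.5)&(W[...,0]<.75)&(W[...,1]>-.26)&(W[...,1]<-.05)&(W[...,2]>.055)&(W[...,2]<.1)
    gg=g&(hsv[...,0]>35)&(hsv[...,0]<90)&(hsv[...,1]>90);p=W[gg]
    c=np.linalg.lstsq(np.c_[p[:,:2],np.ones(len(p))],p[:,2],rcond=None)[0]
    print(n,gg.sum(),"carrier all",rect(W[g][:,:2]),"green",rect(p[:,:2]),"z",np.median(p[:,2]).round(4),"slope",c[:2].round(3))
    if n=="top":
        cm=rect(p[:,:2])[0]-C;a=np.array([np.cos(CY),np.sin(CY)]);print("along",cm@a,"across",cm@[-a[1],a[0]])
```

```text
t 20.70 pos [ 0.4707 -0.0821  0.1762] lip(x,y) -0.0261 -0.2599 F [-0.05  0.53 -0.64] w 0.0867 q [-0.41  0.39  1.86  0.    0.86 -1.58] down [ 0.0248 -0.0093 -0.9996] y [0.3912 0.9203 0.0011]
top 551 carrier all (array([ 0.6312, -0.1509]), array([0.056, 0.161]), 67.3) green (array([ 0.6287, -0.1505]), array([0.0548, 0.1505]), 67.3) z 0.0749 slope [0.007 0.02 ]
along 0.0004158999816908203 across -0.0012357294223370916
scene 283 carrier all (array([ 0.6317, -0.1496]), array([0.0578, 0.1625]), 67.5) green (array([ 0.6341, -0.1516]), array([0.0514, 0.1466]), 66.6) z 0.0758 slope [-0.003 -0.019]
```

View pics/top14.png

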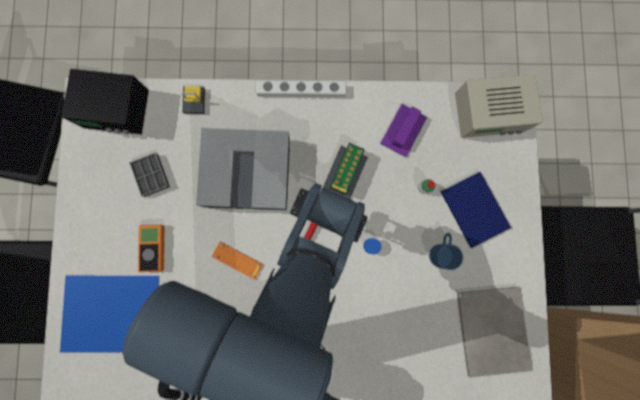

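The carrier lies flat and centred on the cooler at (347,170), every visible object is where it started, and the arm is clear. Handing in.

Emit:
{"name": "send_rows", "arguments": {"steps": [[[0,0,0,0,0,0],[0,0,0,0,0,0],[0,0,0,0,0,0]]]}}

```text
time: 21.05
position: [0.4778, -0.0856, 0.1773]
tool_rot: [0.139, 0.68, -0.144, 0.705]
ft_force: [0.8, 0.2, 1.2]
grip_width: 0.0875
```

Run:
```python
from h import *
st();print(hand_in())
```

```text
t 21.05 pos [ 0.4778 -0.0856  0.1773] lip(x,y) -0.0188 -0.2631 F [0.8  0.16 1.18] w 0.0875 q [-0.41  0.4   1.85  0.    0.86 -1.58] down [ 0.0338 -0.0133 -0.9993] y [0.3918 0.92   0.001 ]
the job is handed in; nothing more can be done
None
```

I moved the carrier from the preheater onto the cooling block, released it and handed the job in at about 21 s. The hand-in gives no verdict.

- **Slide:** I pressed on the green cover with about 4–6 N, as read at the end of each move, and slid the carrier about 70 mm, leaving about 58 mm overhanging.
- **Lift and placing:** I pinched it by its long sides at 55 N and lifted it level. It touched down on the block with about 4 N, and then I let go.

**Last checks:**
- **Position:** The top camera puts the centre of the green cover within about 1.5 mm of the block's middle, and the length within about 0.5° of the block's. The scene camera and the slab's outline differ by 3–6 mm along the block, well inside the 30 mm allowed.
- **Flatness:** Fitted slopes were within 0.02 rad. The two cameras disagreed in sign, so that is noise.
- **Surroundings:** The arm was clear of everything. By eye, the other things were where they started, except that the screwdriver was mostly hidden behind the arm in the last top picture. I made no numeric check of their positions.

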